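Slide the parts-washer shelf home into its rail notches

ROBOT

A 6-joint arm with a two-finger parallel gripper is mounted at the origin on the work surface. World frame = base frame: x ahead of the robot, y to its left, z up, the work surface at z = 0. Lengths are in m, angles in rad, forces in N, time in s.
With the tool pointing down it reaches from about 0.35 to 0.975 m from the base axis. Payload 4.9 kg.
Tool frame: the origin (TCP) lies at the very end of the fingers, on their centre line; the grasp point (between the pads) lies 19 mm behind it (ctrl.grip_point_offset is the distance from the TCP to the grasp point, in m); z points along the fingers, y is the line along which they close (so a half turn about z gives the same grasp; the last joint's range is limited). The gripper opens to 85 mm and grips with 20 to 120 N. Pads are 22 mm wide; open, the fingers measure 114 mm over their backs; the gripper's body (76 mm by 85 mm) begins 54 mm behind the grasp point. The pads swing forward as they close: fully open they stand 13 mm farther back than shut.
Start: joints at [1.029, 0.053, 1.613, -0, 1.476, -0.119], TCP at [0.256, 0.57, 0.231] pointing down, gripper open.
Joint ranges: [-3.01, 3.01], [-1.01, 2.22], [0.06, 2.58], [-1.02, 4.17], [0.09, 2.62], [-3.14, 3.14]. Speed limits (rad/s): [2.57, 2.57, 3.14, 3.14, 3.14, 3.14].

INTERFACE

Orientations are given as a rotation vector (axis times angle).
In Python, from station import ctrl gives the robot as it stands.
- The arm moves only by the tool send_rows, never from a script. Its argument "rows" is a list of rows, each a list of 3 entries, a list of its own where there are three numbers: the finger opening in cm, from 0 to 8.54, then the shift along the tool's x, y, z in cm, then the turn about the tool's z in degrees. A call has 1 to 10 rows; each row shifts and turns the commanded pose from where the row before left it, along the tool's axes as they then stand; what a row does not reach is not made up. A row lasts 1/8 s, in which the tool goes at most 62.5 mm and 10.7 degrees, less where a joint would pass 70% of its speed; a pose out of reach is approached as far as the arm can. A call with a gripper value outside its range is refused whole. The fingers move at their own pace and stop on an object; "newtons" is the grip in N (left out, the last holds). Time passes only in rows, so rows that do not move let the fingers close. It gives the time, the measured TCP pose, the force, the opening and the grip force at its end, in the units of the state.
- ctrl.get_obs(): the state, without advancing time (a new reading comes with each control period).
- ctrl.get_image(name): name is "scene" or "top" or "wrist"; returns a dict with "frame" (400x640x3 uint8, red, green, blue), "range_z" (400x640 float32, m along the optical axis (not along the pixel's ray), 0 where there is no reading), "fx", "fy", "cx", "cy" (pixels), "cam_to_world" (4x4, takes a point from camera to world coordinates). Camera axes: x right, y down, z forward; pixel columns grow to the right and rows downward; lengths in m; the calibration is good to about 2 mm. A picture is of the moment at which its call begins.
- ctrl.finish_job(): hands the job in; it is judged then, once.
The state is a dict: "t": time; "q": joint angles; "dq": joint speeds; "effort": joint torques, N m; "tool_pos": TCP position; "tool_rot": TCP orientation; "contact_force": force on the tool from outside, world axes, zero at the start; "wrist_torque": the same for the moment, N m; "opening": finger opening in m; "grip_force": force on a finger pad.
Only numpy, scipy, OpenCV 4.12 (cv2) and the standard library are available. Lean on these libraries where they do the work, as an engineer would, in place of code of your own. Each camera call takes 0.05 s, during which the arm holds its last target. There are 200 camera calls.

TASK

The perforated steel shelf in the red parts washer has been left part-way along its rails, with a bearing on it. With your fingertips, push the shelf along its rails towards the spout end until you feel its cross rods drop into the rail notches and all four rod ends are down, then stop and take your hand clear. Push gently, do not lift the shelf or force it past the notches, keep the bearing on it, and leave the brush, can and cup alone.

Things in the scene. Friction and masses are not known exactly. Their poses are not given: they have to be found in the camera images.
- tank: Red open-topped parts washer, fixed to the bench. Origin: centre of its underside, on the bench; long axis = its y. Inside 280 (x) by 440 (y), walls 4 thick, rim 190 above the bench with a 16 wide outward lip. A pale metal rail 14 wide runs along each long wall inside, top 130 above the bench. Spout and switch box are at the -y end; the +y end is clear.
- seat (a point): Home: where the shelf's origin lies when all four rod ends are down in the notches. On the tank's centre line at tank y = -95, 130 above the bench, axes as the tank's. Each rail has two notches 14 long and 8 deep, 80 either side of this point along y, so the rods have 3 of play either way.
- spout_tip (a point): Mouth of the fixed steel gooseneck spout over the tank's -y end, 246 above the bench; the pipe goes from here up to 310 and back down to the outside of the -y end wall.
- shelf: Loose steel tray, 0.5 to 1.1 kg, on the rails, square to the tank within 1 degree. Floor 236 (x) by 200 (y), 3 thick, perforated. Origin: centre of the floor's underside, 138 above the bench on the rails, 130 when seated (8 drop). Slides by friction alone (some 3 to 10 N). Starts 55 to 135 from home towards tank +y, leaving 80 or more free between its +y rim and the +y wall.
- shelf_edge (a point): Middle of the top edge of the shelf's +y rim, on its outer face. The upright rim all round the shelf is 3 thick and reaches 32 above the floor's underside.
- rod (a point): Middle of the shelf's cross rod nearer its +y rim (80 from the shelf's middle). Its twin is 160 away on the -y side. Both are round, 8 diameter, under the floor along the shelf's x; their ends reach 136.5 from the middle and ride on the rails, 3.5 from the tank's long walls.
- bearing_mid (a point): Centre of a loose ball bearing, 62 outside diameter, 16 high, 0.2 kg, lying flat on the shelf's floor within about 45 of the shelf's middle. It rides along with the shelf.
- brush: Loose cleaning brush about 200 long lying on the bench left of the tank; leave alone.
- can_mid (a point): Centre of an upright blue can, 60 diameter, 150 high, standing on the bench right of the tank; leave alone.
- cup_mid (a point): Centre of a red cup, 76 diameter, 85 high, standing on the bench left of the tank; leave alone.
Mind the look-alikes: they are no part of the job. Of the things that look like the part that bears bearing_mid, the middle-sized one is meant.

How it is judged:
On the way:
1. the fingers push against the shelf while it still rides on the rails (contact force between the fingers and shelf above 0.5 N and z of shelf in the frame of seat above 0.005 m), for 0.02 s.
At the end, for the whole second after the job is handed in: All four rod ends are down in the notches: shelf within 2 mm of its seated height, within 6 mm of home along the rails, level within 0.02 rad, at rest; the bearing still lies flat on the shelf's floor; the robot touches nothing (z of shelf in the frame of seat between -0.004 and 0.002 m and y of shelf in the frame of seat between -0.006 and 0.006 m and angle between shelf's own z axis and vertical below 0.02 rad and angle between the y axis of shelf and the y axis of tank, either way round below 0.05 rad and linear speed of shelf below 0.01 m/s and z of bearing_mid in the frame of shelf between 0.006 and 0.016 m).
It fails at once if the shelf is lifted more than 7 mm off the rails or tipped by more than 0.12 rad (z of shelf in the frame of seat above 0.015 m or angle between shelf's own z axis and vertical above 0.12 rad).
It fails at once if the shelf is forced more than 10 mm past the notches (y of shelf in the frame of seat below -0.01 m).
It fails at once if the fingers push the shelf with more than 50 N (contact force between the fingers and shelf above 50 N).
It fails at once if the bearing is picked up or knocked off the shelf's floor (z of bearing_mid in the frame of shelf above 0.022 m or z of bearing_mid in the frame of shelf below 0 m).
It fails at once if the brush, can or cup is moved by more than 20 mm (distance of any of brush, can_mid, cup_mid from where it was at the start of the episode above 0.02 m).
It also fails if it takes over 38 s, if anything falls off the work surface, if the arm or the gripper's body presses on something with over 40 N, if the wrist force passes 120 N, or if a joint passes its speed limit or range.

## Working session

There is one attempt and no reset: what is moved stays moved. The work goes in short steps, Python scripts to look and compute and a tool call to move; the robot and the scene stay as the last step left them, time stands still between calls to the robot, and variables do not carry over. Pictures are saved under pics/ and viewed, at most 10 in all, crops included, and the job is handed in when it is done.

Besides the shell and the picture viewer there is one more tool, called in YAML: its name, and indented under it one key for each argument. send_rows: Moves the arm, as the interface text tells. Its arguments: {"type":"object","properties":{"rows":{"type":"array","items":{"type":"array"}},"newtons":{"type":"number"}},"required":["rows"]}

```bash
mkdir -p pics
cat > h.py <<'E'
import numpy as np, cv2
from station import ctrl
def grab(n):
    im=ctrl.get_image(n); np.savez(f'pics/{n}.npz',**im); cv2.imwrite(f'pics/{n}_{ctrl.get_obs()["t"]:.2f}.png',im['frame'][:,:,::-1]); return im
def P(im,u,v):
    z=float(np.median([x for x in im['range_z'][v-1:v+2,u-1:u+2].ravel() if x>0] or [0]))
    p=im['cam_to_world']@[(u-im['cx'])/im['fx']*z,(v-im['cy'])/im['fy']*z,z,1]; return p[:3].round(4)
E
python3 - <<'E'
from h import *
for n in('top','scene'): grab(n)
o=ctrl.get_obs();print({k:np.round(v,3) for k,v in o.items()})
E
ls pics
```

```text
{'t': np.float64(0.1), 'q': array([ 1.029,  0.053,  1.614, -0.   ,  1.476, -0.119]), 'dq': array([ 0.002, -0.   , -0.005,  0.001, -0.003, -0.001]), 'effort': array([-0.0000e+00, -3.9491e+01, -3.7136e+01, -0.0000e+00,  4.0000e-03,
        0.0000e+00]), 'tool_pos': array([0.256, 0.569, 0.23 ]), 'tool_rot': array([-6.590e-01, -3.071e+00,  3.000e-03]), 'contact_force': array([-0.834,  0.435, -0.078]), 'wrist_torque': array([-0.041,  0.007, -0.002]), 'grip_force': np.float64(0.0), 'opening': np.float64(0.086)}
scene.npz
scene_0.10.png
top.npz
top_0.05.png
```

View pics/top_0.05.png

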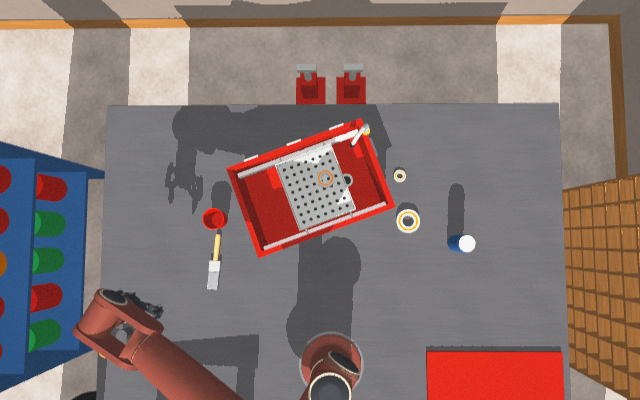

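View pics/scene_0.10.png

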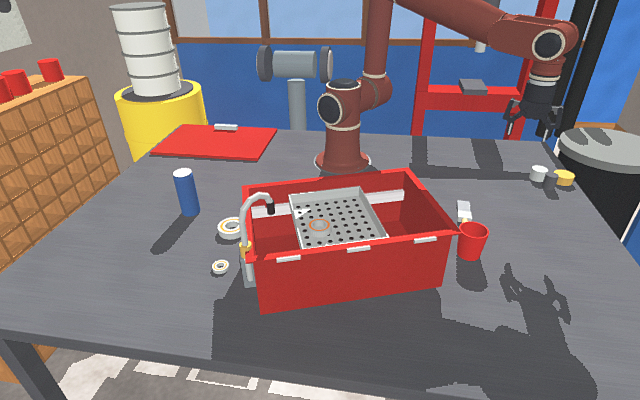

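Top: the tank's corners are near (228,168), (362,119), (395,207) and (260,257). The spout is at the right-hand end, so the +y end is on the left. The shelf's +y rim runs from about (275,166) to (299,231). Three rings could be the bearing: (325,178) on the shelf, (400,175) small on the bench, and (408,221) large on the bench. I choose the one on the shelf and will check it in a close crop.

Run:
```python
from h import *
im=dict(np.load('pics/top.npz')); f=im['frame'][110:265,220:420,::-1]
cv2.imwrite('pics/crop.png',cv2.resize(f,None,fx=4,fy=4,interpolation=cv2.INTER_CUBIC)[:600])
# height map clusters
v,u=np.mgrid[0:400,0:640]; z=im['range_z']
pts=np.stack([(u-im['cx'])/im['fx']*z,(v-im['cy'])/im['fy']*z,z,np.ones_like(z)],-1)@im['cam_to_world'].T
H=pts[...,2]; m=(z>0)&(u>220)&(u<405)&(v>112)&(v<262)
def rect(mm):
    k=cv2.connectedComponentsWithStats(mm.astype(np.uint8)); i=1+np.argmax(k[2][1:,4]); return pts[k[1]==i][:,:2].astype(np.float32)
a=rect(m&(H>.18)&(H<.2)); print('rim',cv2.minAreaRect(a),cv2.boxPoints(cv2.minAreaRect(a)))
a=rect(m&(H>.134)&(H<.178)); print('shelf',cv2.minAreaRect(a),cv2.boxPoints(cv2.minAreaRect(a)))
for p in [(278,167),(299,229),(287,200),(352,210),(325,178),(400,175),(408,221)]: print(p,P(im,*p))
```

```text
rim ((0.6231987476348877, 0.06198297441005707), (0.32250964641571045, 0.4882155656814575), 20.407699584960938) [[ 0.38694516  0.2345401 ]
 [ 0.55718493 -0.22303264]
 [ 0.85945237 -0.11057416]
 [ 0.68921256  0.34699857]]
shelf ((0.6194900274276733, 0.0664999783039093), (0.28145933151245117, 0.4416561722755432), 20.316246032714844) [[ 0.41084325  0.22472888]
 [ 0.56418693 -0.18945207]
 [ 0.8281368  -0.09172893]
 [ 0.6747931   0.322452  ]]
(278, 167) [0.6918 0.1771 0.1406]
(299, 229) [0.4811 0.1043 0.1417]
(287, 200) [0.5894 0.1591 0.0201]
(352, 210) [ 0.5448 -0.0739  0.1429]
(325, 178) [0.6535 0.017  0.142 ]
(400, 175) [ 6.833e-01 -2.570e-01 -5.000e-04]
(408, 221) [ 0.513  -0.284   0.0006]
```

View pics/crop.png

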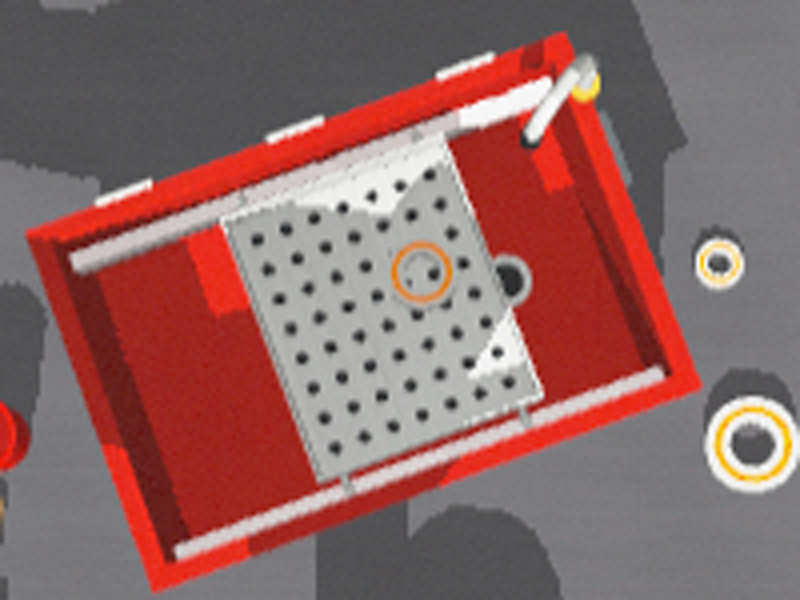

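The crop confirms it: the shelf's +y rim runs from crop (222,220) to (318,482), and the bearing at (420,272) lies on it. The two bench rings are the look-alikes. Next I compute the shelf edge, home and the approach moves.

```bash
cat >> h.py <<'E'
from scipy.spatial.transform import Rotation as Ro
C=np.array([.621,.066]); th=np.radians(20.4); ex=np.array([np.cos(th),np.sin(th)]); ey=np.array([-np.sin(th),np.cos(th)])
def T(p): d=np.asarray(p)[:2]-C; return np.array([d@ex,d@ey]).round(4)
def ray(im,u,v,h):
    M=im['cam_to_world']; d=M[:3,:3]@[(u-im['cx'])/im['fx'],(v-im['cy'])/im['fy'],1]; return M[:3,3]+d*(h-M[2,3])/d[2]
def tool():
    o=ctrl.get_obs(); R=Ro.from_rotvec(o['tool_rot']).as_matrix()
    print('t %.2f'%o['t'],'tank xy',T(o['tool_pos']),'z %.4f'%o['tool_pos'][2],'toolx ang',np.degrees(np.arctan2(R[1,0],R[0,0])).round(2),'F',np.round(o['contact_force'],1),'q6',o['q'][5].round(2)); return o,R
E
python3 - <<'E'
from h import *
im=dict(np.load('pics/top.npz')); k=lambda x,y,h:T(ray(im,220+(x+.5)/4-.5,110+(y+.5)/4-.5,h))
for n,x,y,h in [('rim+y',222,220,.17),('rim+y',318,482,.17),('rim-y',446,138,.17),('rim-y',541,398,.17),('rod+',240,197,.138),('rod+',348,487,.138),('rod-',418,133,.138),('rod-',525,415,.138),
 ('tank',28,233,.19),('tank',155,591,.19),('tank',700,384,.19),('tank',568,33,.19),('bearing',420,272,.157)]: print(n,k(x,y,h))
o,R=tool()
tgt=C+ex*0+ey*.150
print('target xy',tgt, 'shift in present tool axes cm', (R.T@np.append(tgt-o['tool_pos'][:2],0)*100).round(2))
E
```

```text
rim+y [0.1102 0.0837]
rim+y [-0.1228  0.0835]
rim-y [ 0.1093 -0.1155]
rim-y [-0.1221 -0.113 ]
rod+ [0.13   0.0649]
rod+ [-0.1341  0.0636]
rod- [ 0.1283 -0.0966]
rod- [-0.1293 -0.0972]
tank [0.1522 0.2359]
tank [-0.1603  0.2364]
tank [-0.1575 -0.2368]
tank [ 0.1521 -0.2393]
bearing [ 0.013  -0.0562]
t 0.10 tank xy [-0.1665  0.5991] z 0.2302 toolx ang 155.78 F [-0.8  0.4 -0.1] q6 -0.12
target xy [0.56871419 0.2065923 ] shift in present tool axes cm [-4.339e+01 -2.027e+01  3.000e-02]
```

send_rows:
  rows:
    - [4, [-5.4, -2.6, 0], 0]
    - [4, [-5.4, -2.6, 0], 0]
    - [4, [-5.4, -2.6, 0], 0]
    - [4, [-5.4, -2.6, 0], 0]
    - [4, [-5.4, -2.6, 0], 0]
    - [4, [-5.4, -2.6, 0], 0]
    - [4, [-5.4, -2.6, 0], 0]
    - [4, [-5.2, -2.4, 0], 0]
    - [4, [0, 0, 0], 9.1]
    - [4, [0, 0, 0], 9.1]
  newtons: 40

```text
t: 1.35
tool_pos: [0.5642, 0.2046, 0.2304]
tool_rot: [-1.147, -2.923, 0.001]
contact_force: [-0.2, -0.7, -0.3]
opening: 0.0403
grip_force: 0.0
```

send_rows:
  rows:
    - [4, [0, 0, 0], 9.1]
    - [4, [0, 0, 0], 9.1]
    - [4, [0, 0, 0], 9.0]
    - [4, [0, 0, 0], 0]
    - [4, [0, 0, 0], 0]

```text
t: 1.98
tool_pos: [0.5639, 0.2056, 0.231]
tool_rot: [-1.79, -2.581, 0.001]
contact_force: [0.1, 0.1, 0.0]
opening: 0.0402
grip_force: 0.0
```

```bash
python3 -c "
from h import *
tool()"
```

```text
t 1.98 tank xy [-0.0049  0.1508] z 0.2310 toolx ang 110.5 F [0.1 0.1 0. ] q6 -0.13
```

send_rows:
  rows:
    - [4, [0, 0, 3], 0]
    - [4, [0, 0, 3], 0]
    - [4, [0, 0, 2.9], 0]
    - [4, [0, 0, 0], 0]
    - [4, [-2, 0, 0], 0]
    - [4, [-1.5, 0, 0], 0]
    - [4, [0, 0, 0], 0]

```text
t: 2.85
tool_pos: [0.5776, 0.1714, 0.1439]
tool_rot: [1.795, 2.576, 0.003]
contact_force: [-1.6, 0.7, 0.4]
opening: 0.0399
grip_force: 0.0
```

```bash
python3 -c "
from h import *
tool();grab('scene');im=grab('wrist')
s=cv2.imread('pics/scene_%.2f.png'%(ctrl.get_obs()['t']-.05)); 
import glob;print(glob.glob('pics/*.png'))
a=dict(np.load('pics/scene.npz'))['frame'][170:310,230:480,::-1]
b=im['frame'][:,:,::-1]
cv2.imwrite('pics/c2.png',np.vstack([cv2.resize(a,(540,302)),cv2.resize(b,(480,300))[:, :].repeat(1,0) if 0 else cv2.resize(b,(540,298))]))"
```

```text
t 2.85 tank xy [-0.0039  0.1139] z 0.1439 toolx ang 110.25 F [-1.6  0.7  0.4] q6 -0.19
['pics/crop.png', 'pics/scene_0.10.png', 'pics/scene_2.90.png', 'pics/top_0.05.png', 'pics/wrist_2.95.png']
```

View pics/c2.png

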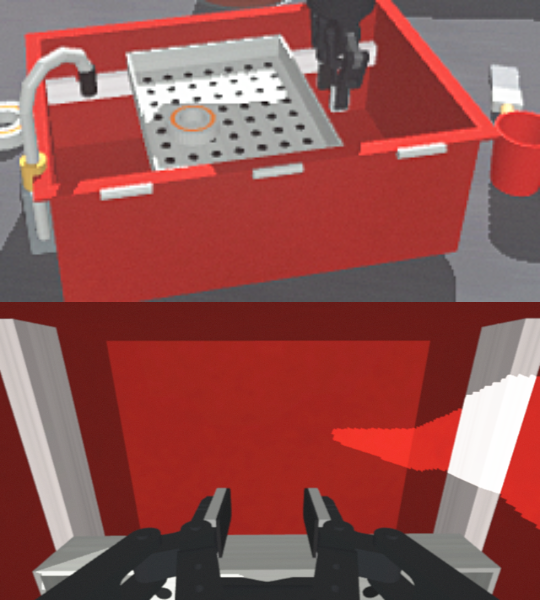

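The scene crop (top half) shows the fingers just outside the shelf's +y rim at about (340,95), with the bearing on the shelf. The wrist view shows the rim square across the fingers. I start pushing.

send_rows:
  rows:
    - [4, [-0.5, 0, 0], 0]
    - [4, [-0.5, 0, 0], 0]
    - [4, [-0.5, 0, 0], 0]
    - [4, [-0.4, 0, 0], 0]
    - [4, [-0.4, 0, 0], 0]
    - [4, [-0.4, 0, 0], 0]

```text
t: 3.7
tool_pos: [0.5852, 0.1492, 0.1423]
tool_rot: [-1.791, -2.577, -0.004]
contact_force: [-2.1, 6.7, 0.4]
opening: 0.0397
grip_force: 3.4
```

```bash
python3 -c "
from h import *
tool()"
```

```text
t 3.70 tank xy [-0.0046  0.0905] z 0.1423 toolx ang 110.42 F [-2.1  6.7  0.4] q6 -0.23
```

send_rows:
  rows:
    - [4, [-0.5, 0, 0], 0]
    - [4, [-0.5, 0, 0], 0]
    - [4, [-0.5, 0, 0], 0]
    - [4, [-0.5, 0, 0], 0]
    - [4, [-0.5, 0, 0], 0]
    - [4, [-0.5, 0, 0], 0]
    - [4, [-0.5, 0, 0], 0]
    - [4, [-0.5, 0, 0], 0]
    - [4, [-0.5, 0, 0], 0]
    - [4, [0, 0, 0], 0]

```text
t: 4.95
tool_pos: [0.6011, 0.1064, 0.1423]
tool_rot: [-1.792, -2.578, -0.003]
contact_force: [-1.3, 5.3, 0.7]
opening: 0.0402
grip_force: 2.6
```

```bash
python3 -c "
from h import *
tool();im=grab('top');f=im['frame'][110:260,220:420,::-1]
cv2.imwrite('pics/crop2.png',cv2.resize(f,None,fx=4,fy=4,interpolation=cv2.INTER_CUBIC))"
```

```text
t 4.95 tank xy [-0.0046  0.0448] z 0.1423 toolx ang 110.4 F [-1.3  5.3  0.7] q6 -0.3
```

View pics/crop2.png

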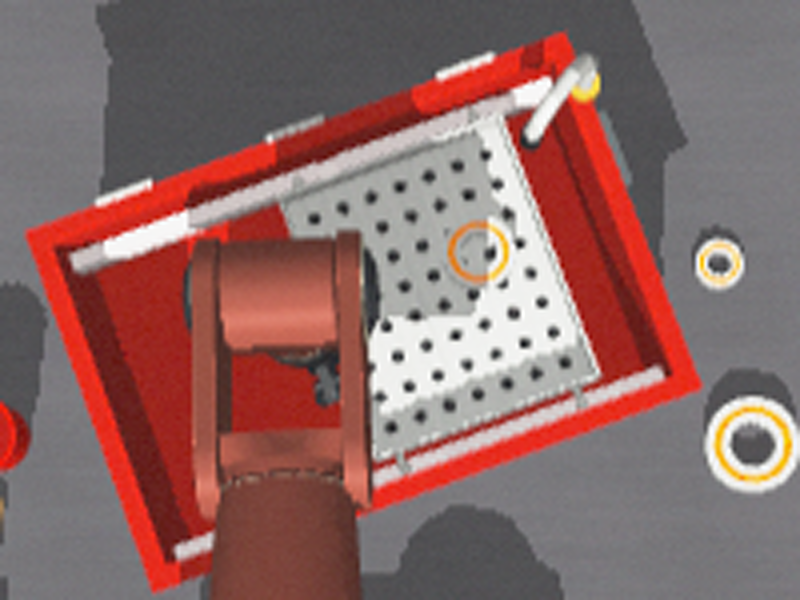

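The shelf is travelling squarely with the bearing on it. Its -y rim corners are near (500,113) and (598,373), and the rod ends near (298,182), (403,462) and (582,398).

Run:
```python
from h import *
im=dict(np.load('pics/top.npz')); k=lambda x,y,h:T(ray(im,220+(x+.5)/4-.5,110+(y+.5)/4-.5,h))
for n,x,y,h in [('rim-y',500,113,.17),('rim-y',598,373,.17),('rod+',298,182,.138),('rod+',403,462,.138),('rod-',475,107,.138),('rod-',582,398,.138)]: print(n,k(x,y,h))
```

```text
rim-y [ 0.1133 -0.1651]
rim-y [-0.1192 -0.1643]
rod+ [0.1247 0.014 ]
rod+ [-0.1305  0.0129]
rod- [ 0.1323 -0.15  ]
rod- [-0.1327 -0.1473]
```

send_rows:
  rows:
    - [4, [-0.4, 0, 0], 0]
    - [4, [-0.4, 0, 0], 0]
    - [4, [-0.4, 0, 0], 0]
    - [4, [-0.3, 0, 0], 0]
    - [4, [-0.2, 0, 0], 0]
    - [4, [0, 0, 0], 0]

```text
t: 5.75
tool_pos: [0.6068, 0.0906, 0.1422]
tool_rot: [-1.792, -2.578, -0.002]
contact_force: [-1.9, 5.6, 1.1]
opening: 0.0398
grip_force: 2.8
```

```bash
python3 -c "
from h import *
tool()"
```

```text
t 5.75 tank xy [-0.0047  0.028 ] z 0.1422 toolx ang 110.4 F [-1.9  5.6  1.1] q6 -0.33
```

send_rows:
  rows:
    - [4, [-0.1, 0, 0], 0]
    - [4, [-0.1, 0, 0], 0]
    - [4, [-0.1, 0, 0], 0]
    - [4, [0, 0, 0], 0]

```text
t: 6.25
tool_pos: [0.6078, 0.088, 0.1423]
tool_rot: [-1.791, -2.578, -0.002]
contact_force: [-2.6, 6.0, 0.7]
opening: 0.0401
grip_force: 3.2
```

send_rows:
  rows:
    - [4, [-0.1, 0, 0], 0]
    - [4, [-0.1, 0, 0], 0]
    - [4, [0, 0, 0], 0]

```text
t: 6.62
tool_pos: [0.6086, 0.0855, 0.1421]
tool_rot: [-1.792, -2.579, -0.001]
contact_force: [-0.3, 3.8, 0.3]
opening: 0.04
grip_force: 1.8
```

send_rows:
  rows:
    - [4, [-0.1, 0, 0], 0]
    - [4, [-0.1, 0, 0], 0]
    - [4, [0, 0, 0], 0]

```text
t: 7.0
tool_pos: [0.61, 0.0822, 0.1425]
tool_rot: [1.794, 2.578, -0.0]
contact_force: [-0.7, 0.3, -0.0]
opening: 0.0399
grip_force: 0.0
```

```bash
python3 -c "
from h import *
tool()"
```

```text
t 7.00 tank xy [-0.0047  0.019 ] z 0.1425 toolx ang 110.34 F [-0.7  0.3 -0. ] q6 -0.34
```

The push force vanished between y = 23 and 19 mm, so the rods appear to have dropped. I back off and check the height.

send_rows:
  rows:
    - [4, [1, 0, 0], 0]
    - [4, [2, 0, 0], 0]
    - [4, [2, 0, 0], 0]
    - [4, [0, 0, -4], 0]
    - [4, [0, 0, -4], 0]
    - [4, [3, 0, 0], 0]
    - [4, [3, 0, 0], 0]
    - [4, [3, 0, 0], 0]
    - [4, [0, 0, 0], 0]

```text
t: 8.12
tool_pos: [0.5596, 0.2167, 0.2223]
tool_rot: [-1.788, -2.583, -0.0]
contact_force: [0.2, -0.1, 0.8]
opening: 0.0402
grip_force: 0.0
```

Run:
```python
from h import *
old=dict(np.load('pics/top.npz')); tool(); im=grab('top')
def fl(im,o):
    v,u=np.mgrid[0:400,0:640]; z=im['range_z'].astype(float)
    p=(np.stack([(u-im['cx'])/im['fx']*z,(v-im['cy'])/im['fy']*z,z,np.ones_like(z)],-1)@im['cam_to_world'].T)[z>0][:,:3]
    d=p[:,:2]-C; x=d@ex; y=d@ey-o
    for X in(-.08,0,.08):
        print(X,[ (lambda q:(round(float(np.median(q)),4),len(q)))(p[(abs(x-X)<.03)&(abs(y-Y)<.02)&(p[:,2]>.12)&(p[:,2]<.16),2]) for Y in(-.07,-.03,.03,.07)])
print('before');fl(old,-.065);print('now');fl(im,-.094)
f=im['frame'][110:260,220:420,::-1]
cv2.imwrite('pics/crop3.png',cv2.resize(f,None,fx=4,fy=4,interpolation=cv2.INTER_CUBIC))
```

```text
t 8.12 tank xy [-0.0051  0.1626] z 0.2223 toolx ang 110.6 F [ 0.2 -0.1  0.8] q6 -0.11
before
-0.08 [(0.1421, 207), (0.1415, 208), (0.1418, 211), (0.1416, 188)]
0 [(0.1439, 193), (0.1454, 203), (0.1415, 198), (0.142, 31)]
0.08 [(0.1417, 204), (0.1412, 206), (0.1419, 192), (0.1422, 124)]
now
-0.08 [(0.1337, 204), (0.1336, 210), (0.1336, 208), (0.1338, 208)]
0 [(0.1359, 209), (0.1396, 214), (0.1336, 204), (0.1335, 205)]
0.08 [(0.1338, 194), (0.134, 204), (0.1341, 202), (0.1337, 203)]
```

View pics/crop3.png

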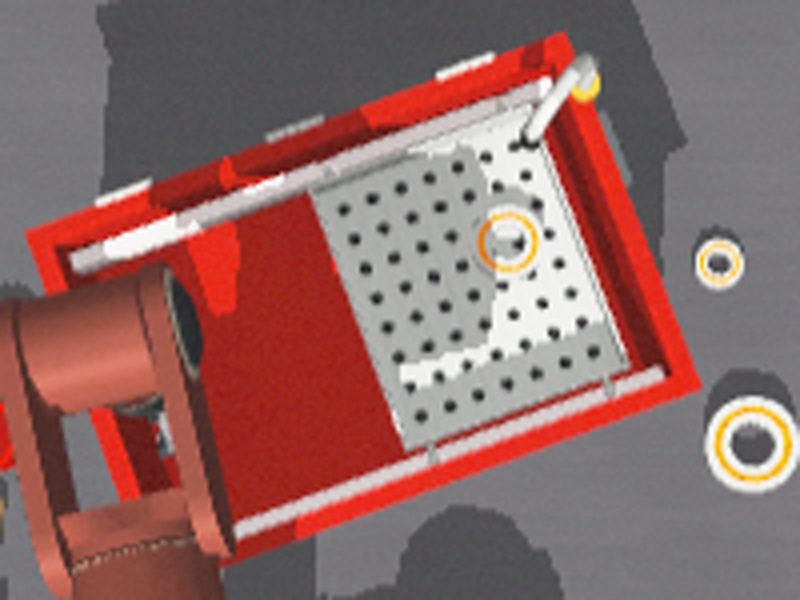

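The shelf floor has dropped an even 8 mm (142 to 134) and is level at all sampled points. The bearing at (508,243) is still flat on the shelf, and the arm is clear. I hand it in.

```bash
python3 -c "
from station import ctrl
print(ctrl.finish_job())"
```

```text
the job is handed in; nothing more can be done
None
```

I pushed the shelf home and handed the job in: its floor dropped an even 8 mm and is level, so all four rod ends are down in the notches. The bearing is still flat on the shelf, the hand is clear, and I kept the arm away from the brush, can and cup; the hand-in call gave no verdict.

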